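Test the hold of a trigger clamp on a violin-back glue-up

TASK

Two halves of a violin back are being glued edge to edge under two clamps: test that the one-handed trigger clamp still holds. With the backs of the closed fingers, from the joint side and never squeezing trigger and grip together, press its trigger towards the grip until it comes up firm short of it, and bear firmly on that stop for a second without forcing it. Then ease the trigger back out under the fingers, not letting it snap, and come clear; leave the grip, the release tab, the screw clamp and the loose things alone.

Things in the scene. Friction and masses are not known exactly. Their poses are not given: they have to be found in the camera images.
- trigger (a joint): Trigger of the one-handed clamp, a grey plastic lever 20 mm wide, 10 thick, 106 long, hinged at its foot. Value in rad: 0 = out, top leaning 0.40 rad from upright to the joint line (clamp +y); grows as it is pressed to the grip (clamp -y). A spring resists with 1.5 to 4 N at the top and snaps it back if let go. Firm stop at 0.28 rad, about 30 mm short of the grip, giving 1 mm per 10 N.
- trigger_face (a point): Point on the trigger's front face (towards the joint line, away from the grip), mid-width, 85 mm up the lever from its hinge, 21 mm below the top end; moves with it. Axes: y out of the face, z up the lever, x across. Hinge axis along clamp x at clamp y = -135, z = 60 mm, so at rest the trigger's top is at about clamp y = -94, z = 158 mm. A firm test press is 10 to 30 N.
- clamp: One-handed trigger clamp, black plastic, flat steel bar, held fast. Origin on the bench (z = 0) under the joint line; y along the bar from head (-y) to fixed jaw (+y), z up. Bar 7 mm wide, y -250 to +140 mm, top z = 54. Jaws y +/-107 to 140, 26 wide, top z = 66. Head y -185 to -115, 30 wide, top z = 62. Between trigger and fixed jaw the air above the bar is free for the fingers to come down.
- grip: Fixed pistol grip of the trigger clamp: black plastic, 25 mm wide (x), 27 mm thick (34 at the butt), standing up behind the trigger. Origin at its foot (clamp y = -163, z = 56 mm), axes as the clamp's; it leans 0.10 rad away from the trigger, top at clamp z = 178 mm. Not to be touched.
- release (a joint): Small quick-release tab (13 mm wide, 6 mm thick, top at clamp z = 90 mm) low down between trigger and grip, clamp y = -145 mm. Value in rad, 0 = at rest; moving it would let the clamp go.
- blank: The glue-up, held fast between two wooden stops: two maple boards side by side with cauls along the edges, 380 mm (x) by 214 mm (y), top at z = 28 mm (cauls 32 mm). Origin on the bench (z = 0) under its middle; x along the joint. The two clamps lie across it.
- screw_clamp: The other clamp, a steel F-clamp with a turned wooden handle, held fast, about 140 mm from the trigger clamp along the joint, on either side of it. Origin on the bench (z = 0) on the joint line; bar along its y, 8 mm wide, y -190 to +140 mm, top z = 56; handle 30 mm thick, y -190 to -290, at z = 21 mm. It has no trigger. Leave it alone.
- finger_plane: Small brass finger plane, loose, 55 x 22 x 31 mm high. Origin under its middle.
- glue_jar: Amber glue jar with lid, loose, 60 mm across, 85 mm high. Origin under its middle.
- sanding_stick: Wooden sanding stick lying flat, loose, 195 mm long, 24 mm wide, 9 mm high. Origin on the bench under the middle of its flat part (its x runs along the stick, handle to -x).
Things that resemble listed ones, but are neither listed nor needed, are in the scene too. There is more than one size of the glue_jar; the one meant has the size given above.

How it is judged:
On the way, in this order (a step that is already met when the one before it is completed fails the run):
1. the trigger is pressed in with the fingers until it bears firmly on its stop (value of joint trigger above 0.265 rad and contact force between the fingers and trigger above 6 N), for 0.6 s.
2. the trigger is back out at rest (value of joint trigger below 0.03 rad), for 0.2 s.
At the end, for the whole second after the job is handed in: The trigger has been pressed in past 0.265 rad with more than 6 N from the fingers (more than its spring: it bears on the stop) for 0.6 s without a break, and is back out (below 0.03 rad); the release tab is at rest and the loose things lie within 15 mm of where they were (value of joint trigger below 0.03 rad and value of joint release between -0.1 and 0.1 rad and distance of each of finger_plane, glue_jar, sanding_stick from where it was at the start of the episode below 0.015 m and angle between glue_jar's own z axis and vertical below 0.1 rad); the robot touches nothing.
It fails at once if the trigger is forced (over 45 N) (contact force between the fingers and trigger above 45 N).
It fails at once if the trigger snaps back (faster than 6 rad/s) (velocity of joint trigger below -6 rad/s).
It fails at once if the trigger is pinched or straddled between the fingers instead of pressed from in front, or the grip is touched ((contact force between the fingers and trigger above 0.5 N and y of the grasp point in the frame of trigger_face below 0 m) or contact force between any of the fingers, the arm and grip above 1 N).
It fails at once if the release tab is moved, or the screw clamp or the glue-up is pushed (value of joint release above 0.1 rad or value of joint release below -0.1 rad or contact force between any of the fingers, the arm and screw_clamp above 2 N or contact force between the fingers and blank above 2 N).
It fails at once if a bystander is moved or lifted (distance of any of finger_plane, glue_jar, sanding_stick from where it was at the start of the episode above 0.015 m).
It also fails if it takes over 54 s, if anything falls off the work surface, if the arm or the gripper's body presses on something with over 40 N, if the wrist force passes 120 N, or if a joint passes its speed limit or range.

ROBOT

A 6-joint arm with a two-finger parallel gripper is mounted at the origin on the work surface. World frame = base frame: x ahead of the robot, y to its left, z up, the work surface at z = 0. Lengths are in m, angles in rad, forces in N, time in s.
With the tool pointing down it reaches from about 0.35 to 0.975 m from the base axis. Payload 4.9 kg.
Tool frame: the origin (TCP) lies on the centre line of the jaws, within the pads' length; the fingertips stand 14 mm ahead of it and the grasp point (between the pads) lies 5 mm behind it; z points along the fingers, y is the line along which they close (so a half turn about z gives the same grasp; the last joint's range is limited). The gripper opens to 85 mm and grips with 20 to 120 N. Pads are 22 mm wide; open, the fingers measure 114 mm over their backs; the gripper's body (76 mm by 85 mm) begins 54 mm behind the grasp point. The pads swing forward as they close: fully open they stand 13 mm farther back than shut.
Start: joints at [-1.293, 0.053, 1.613, -0, 1.476, -0.119], TCP at [0.242, -0.576, 0.245] pointing down, gripper open.
Joint ranges: [-3.01, 3.01], [-1.01, 2.22], [0.06, 2.58], [-1.02, 4.17], [0.09, 2.62], [-3.14, 3.14]. Speed limits (rad/s): [2.57, 2.57, 3.14, 3.14, 3.14, 3.14].

INTERFACE

Orientations are given as a unit quaternion [w, x, y, z].
In Python, from plant import * gives the robot as it stands.
- The arm moves only by the tool send_rows, never from a script. Its argument "steps" is a list of rows, each an object with "translation": the shift along the tool's x, y, z in cm, a list of three; "delta_rot": the turn, a rotation vector about the tool's x, y, z in rad, a list of three; "jaw": the finger opening in cm, from 0 to 8.54. In form: [{"translation": [dx, dy, dz], "delta_rot": [rx, ry, rz], "jaw": jaw}, ...]. A call has exactly 8 rows; each row is the pose to reach, as a shift and turn from the pose commanded when the call began, along the tool's axes at that moment; what a row does not reach only later rows make up. A row lasts 1/10 s, in which the tool goes at most 50 mm and 8.59 degrees, less where a joint would pass 70% of its speed; a pose out of reach is approached as far as the arm can. A call with a gripper value outside its range is refused whole. The fingers move at their own pace and stop on an object; the grip force is fixed at half the most. Time passes only in rows, so rows that repeat a pose let the fingers close, or fill a call up. It gives the time, the measured TCP pose, the force, the opening and the grip force at its end, in the units of the state.
- state(): the state, without advancing time (a new reading comes with each control period).
- grab_frame(name): name is "side" or "top"; returns a dict with "pixels" (420x560x3 uint8, blue, green, red), "range_z" (420x560 float32, m along the optical axis (not along the pixel's ray), 0 where there is no reading), "fx", "fy", "cx", "cy" (pixels), "dist" ([k1, k2, p1, p2, k3] as OpenCV has them; the pictures are not rectified), "rvec" (rotation vector, rad) and "tvec" (3), from world to camera coordinates, as OpenCV has them. Camera axes: x right, y down, z forward; pixel columns grow to the right and rows downward; lengths in m; the calibration is good to about 2 mm. A picture is of the moment at which its call begins.
- job_done(): hands the job in; it is judged then, once.
The state is a dict: "time": time; "joint_pos": joint angles; "joint_vel": joint speeds; "joint_efforts": joint torques, N m; "tool_pos": TCP position; "tool_rot": TCP orientation; "contact_force": force on the tool from outside, world axes, zero at the start; "ft_torque": the same for the moment, N m; "gripper_width": opening from 0.0 (shut) to 1.0 (fully open); "grasp_force": force on a finger pad.
Only numpy, scipy, OpenCV 4.12 (cv2) and the standard library are available. Lean on these libraries where they do the work, as an engineer would, in place of code of your own. Each camera call takes 0.05 s, during which the arm holds its last target. There are 200 camera calls.

## Working session

There is one attempt and no reset: what is moved stays moved. The work goes in short steps, Python scripts to look and compute and a tool call to move; the robot and the scene stay as the last step left them, time stands still between calls to the robot, and variables do not carry over. Pictures are saved under pics/ and viewed, at most 10 in all, crops included, and the job is handed in when it is done.

Besides the shell and the picture viewer there is one more tool, called after "Request:" as name(argument=value, ...), one argument or row to a line, values as JSON. send_rows: Moves the arm, as the interface text tells. Its arguments: {"type":"object","properties":{"steps":{"type":"array","items":{"type":"object","properties":{"translation":{"type":"array","items":{"type":"number"}},"delta_rot":{"type":"array","items":{"type":"number"}},"jaw":{"type":"number"}}}}},"required":["steps"]}

```bash
mkdir -p pics; cat > h.py <<'E'
import numpy as np,cv2
from plant import *
def pts(f):
    K=np.array([[f['fx'],0,f['cx']],[0,f['fy'],f['cy']],[0,0,1]]);R,_=cv2.Rodrigues(np.array(f['rvec'],float));t=np.array(f['tvec'],float).ravel()
    h,w=f['range_z'].shape;u,v=np.meshgrid(np.arange(w),np.arange(h))
    n=cv2.undistortPoints(np.stack([u,v],-1).reshape(-1,1,2).astype(float),K,np.array(f['dist'],float)).reshape(h,w,2)
    z=f['range_z'].astype(float);P=np.dstack([n*z[...,None],z])
    W=(P-t)@R; W[z==0]=np.nan
    return W
E
python3 - <<'E'
from h import *
s=state();print(s)
for n in('top','side'):
    f=grab_frame(n);cv2.imwrite(f'pics/{n}0.png',f['pixels']);np.savez(f'{n}0.npz',W=pts(f),im=f['pixels'])
    R,_=cv2.Rodrigues(np.array(f['rvec'],float));print(n,-R.T@np.array(f['tvec']).ravel())
E
```

```text
{'time': 0.0, 'joint_pos': array([-1.29300125e+00,  5.33601656e-02,  1.61427467e+00, -1.54194993e-05,
        1.47600613e+00, -1.19021719e-01]), 'joint_vel': array([ 0.00047377, -0.00016923, -0.00226056, -0.00106026, -0.00111003,
       -0.00065613]), 'joint_efforts': array([-2.50625862e-04, -3.93677938e+01, -3.70173740e+01, -1.41797859e-04,
        6.89102933e-03, -4.83153954e-06]), 'tool_pos': array([ 0.24137433, -0.57587169,  0.24407249]), 'tool_rot': array([-1.02032376e-03,  9.80380879e-01,  1.97109823e-01, -8.88693393e-05]), 'contact_force': array([-0.14138869,  0.67100441,  0.25454668]), 'ft_torque': array([-0.03806876,  0.02724175, -0.00498049]), 'grasp_force': 0.0, 'gripper_width': 0.9972735272543656}
top [0.39311316 0.03827773 1.44690897]
side [0.00493139 0.5960539  0.59379188]
```

View pics/top0.png

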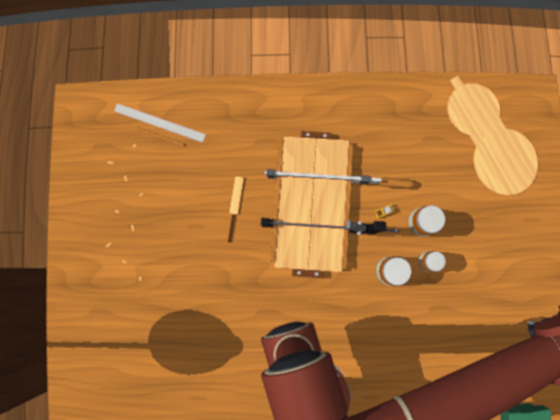

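View pics/side0.png

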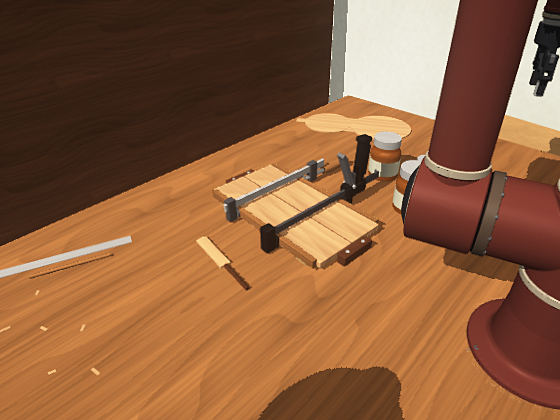

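The top view shows the trigger clamp with its fixed jaw at (266,222), head at (360,228) and grip at about (378,228). The F-clamp runs along row 178. In the side view the grey trigger is at (346,172), in front of the black grip at (362,158).

Things that could be mistaken for the trigger: the screw clamp's sliding jaw at side (315,170), which is steel and has no lever, the black grip at (362,158), and the release tab low down behind the trigger. I choose the grey lever at (346,172).

```bash
python3 - <<'E'
from h import *
d=np.load('top0.npz');W=d['W'];e=np.load('side0.npz');S=e['W']
for p in [(266,222),(290,224),(330,226),(360,228),(378,228),(397,230),(270,174),(365,180),(284,140),(348,142),(343,270),(277,266),(385,212),(430,218),(396,270),(434,260),(237,190)]: print('top',p,W[p[1],p[0]].round(3))
for p in [(268,236),(346,165),(346,175),(362,145),(362,165),(300,216),(320,205)]: print('side',p,S[p[1],p[0]].round(3))
# bar ridge from both views
z=W[...,2];m=(z>.045)&(z<.075)
m[:200]=0;m[245:]=0;m[:,:255]=0;m[:,410:]=0
im=d['im'];m&=im.max(2)<110
P=W[m];print(len(P));
l=cv2.fitLine(P[:,:2].astype(np.float32),cv2.DIST_HUBER,0,.01,.01).ravel();print(l)
t=(P[:,:2]-l[2:])@l[:2];print(l[2:]+l[:2]*t.min(),l[2:]+l[:2]*t.max())
c=e['im'][110:270,220:440];cv2.imwrite('pics/c.png',cv2.resize(c,None,fx=3.6,fy=3.6,interpolation=cv2.INTER_CUBIC))
E
```

```text
top (266, 222) [0.505 0.12  0.065]
top (290, 224) [0.5   0.054 0.046]
top (330, 226) [ 0.492 -0.058  0.054]
top (360, 228) [ 0.483 -0.138  0.089]
top (378, 228) [ 0.476 -0.173  0.176]
top (397, 230) [ 0.477 -0.245  0.059]
top (270, 174) [0.641 0.108 0.059]
top (365, 180) [ 0.62  -0.16   0.058]
top (284, 140) [0.747 0.067 0.026]
top (348, 142) [ 0.745 -0.122 -0.001]
top (343, 270) [ 0.368 -0.096  0.004]
top (277, 266) [0.383 0.092 0.029]
top (385, 212) [ 0.533 -0.222  0.011]
top (430, 218) [ 0.504 -0.326  0.113]
top (396, 270) [ 0.367 -0.227  0.116]
top (434, 260) [ 0.391 -0.34   0.083]
top (237, 190) [0.605 0.208 0.007]
side (268, 236) [0.494 0.134 0.052]
side (346, 165) [ 0.477 -0.106  0.129]
side (346, 175) [ 0.481 -0.117  0.096]
side (362, 145) [ 0.474 -0.162  0.161]
side (362, 165) [ 0.469 -0.163  0.109]
side (300, 216) [0.494 0.034 0.05 ]
side (320, 205) [ 0.488 -0.03   0.05 ]
264
[ 0.08720472  0.9961904   0.4905224  -0.0470027 ]
[ 0.47252366 -0.25261302] [0.50639459 0.13431437]
```

View pics/c.png

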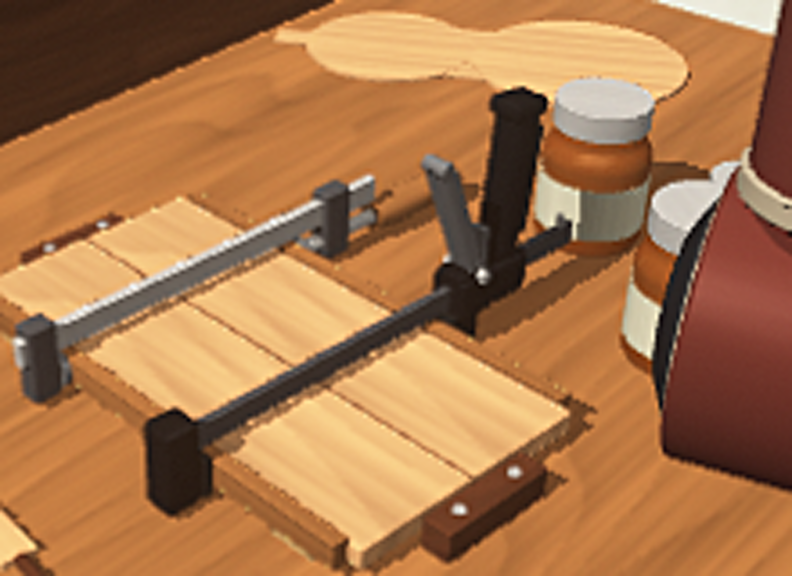

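The crop confirms it: the grey trigger at crop (445,205) leans towards the joint, with the black grip behind it at (515,160). The large jar is close by the grip. Next I work out the transit to a point above the bar.

```bash
cat >> h.py <<'E'
from scipy.spatial.transform import Rotation as Ro
O=np.array([.494,-.0045]);Y=np.array([.0872,.9962]);X=np.array([.9962,-.0872])
def cur():
    s=state();q=s['tool_rot'];return s,np.array(s['tool_pos']),Ro.from_quat([q[1],q[2],q[3],q[0]])
def clampf(p): d=p[:2]-O; return (np.array([d@X,d@Y,p[2]])*1000).round(1)
def goal(cx,cy,z,tilt):  # clamp mm
    s,p,R=cur()
    T=np.r_[O+X*cx/1e3+Y*cy/1e3,z/1e3]
    RT=Ro.from_matrix(np.c_[np.r_[X,0],np.r_[-Y,0],[0,0,-1]])*Ro.from_euler('x',-tilt)
    print('t=%.2f'%s['time'],'at',clampf(p),'F clamp',np.round([s['contact_force'][:2]@X,s['contact_force'][:2]@Y,s['contact_force'][2]],2),'w %.2f'%s['gripper_width'])
    print(' shift cm',(R.inv().apply(T-p)*100).round(2),'rot',(R.inv()*RT).as_rotvec().round(3))
E
python3 -c "
from h import *
goal(0,-30,260,.4)
goal(0,-30,260,0)"
```

```text
t=0.10 at [-201.8 -591.3  244.2] F clamp [-0.7  -1.21 -0.83] w 1.00
 shift cm [ 43.98 -40.29  -1.5 ] rot [-0.394 -0.097  0.478]
t=0.10 at [-201.8 -591.3  244.2] F clamp [-0.7  -1.21 -0.83] w 1.00
 shift cm [ 43.98 -40.29  -1.5 ] rot [-0.002  0.     0.484]
```

Request:
send_rows(
  steps=[
    {"translation": [4,-3,-2],"delta_rot": [0,0,0.06],"jaw": 0},
    {"translation": [7,-6.4,-4],"delta_rot": [0,0,0.12],"jaw": 0},
    {"translation": [10,-9.2,-4],"delta_rot": [0,0,0.18],"jaw": 0},
    {"translation": [13,-12,-4],"delta_rot": [0,0,0.24],"jaw": 0},
    {"translation": [16,-14.7,-4],"delta_rot": [0,0,0.3],"jaw": 0},
    {"translation": [19,-17.4,-4],"delta_rot": [0,0,0.36],"jaw": 0},
    {"translation": [22,-20,-4],"delta_rot": [0,0,0.42],"jaw": 0},
    {"translation": [25,-23,-4],"delta_rot": [0,0,0.48],"jaw": 0},
  ],
)

```text
time: 0.9
tool_pos: [0.3835, -0.2661, 0.2848]
tool_rot: [-0.0, 0.999, -0.043, -0.0]
contact_force: [1.3, -0.5, 0.1]
gripper_width: 0.001
grasp_force: 0.0
```

```bash
python3 -c "
from h import *
goal(0,-30,260,.4)"
```

```text
t=0.90 at [ -87.3 -270.3  284.8] F clamp [ 1.32 -0.39  0.14] w 0.00
 shift cm [  8.75 -24.02   2.49] rot [-0.4    0.     0.001]
```

Request:
send_rows(
  steps=[
    {"translation": [1.5,-3.5,0],"delta_rot": [-0.05,0,0],"jaw": 0},
    {"translation": [3,-7,0],"delta_rot": [-0.1,0,0],"jaw": 0},
    {"translation": [4.5,-11,0],"delta_rot": [-0.18,0,0],"jaw": 0},
    {"translation": [6,-15,0],"delta_rot": [-0.26,0,0],"jaw": 0},
    {"translation": [7.5,-19,0],"delta_rot": [-0.34,0,0],"jaw": 0},
    {"translation": [8.7,-22,0],"delta_rot": [-0.4,0,0],"jaw": 0},
    {"translation": [8.7,-24,1],"delta_rot": [-0.4,0,0],"jaw": 0},
    {"translation": [8.7,-24,2.5],"delta_rot": [-0.4,0,0],"jaw": 0},
  ],
)

```text
time: 1.7
tool_pos: [0.4906, -0.0332, 0.2601]
tool_rot: [0.198, 0.979, -0.039, -0.007]
contact_force: [0.5, -0.7, 0.8]
gripper_width: 0.004
grasp_force: 0.0
```

```bash
python3 -c "
from h import *
goal(0,-30,260,.4)
f=grab_frame('side');im=f['pixels'];np.savez('s1.npz',W=pts(f),im=im)
cv2.imwrite('pics/s1.png',cv2.resize(im[60:260,220:440],None,fx=3,fy=3,interpolation=cv2.INTER_CUBIC))
goal(0,-40,148,.4)"
```

```text
t=1.70 at [ -0.9 -28.9 260.1] F clamp [ 0.59 -0.68  0.75] w 0.00
 shift cm [0.09 0.1  0.05] rot [-0.001 -0.004  0.008]
t=1.75 at [ -2.6 -30.4 256.2] F clamp [-0.69 -0.19 -2.08] w -0.00
 shift cm [ 0.31 -3.33 10.34] rot [-0.     0.002  0.008]
```

View pics/s1.png

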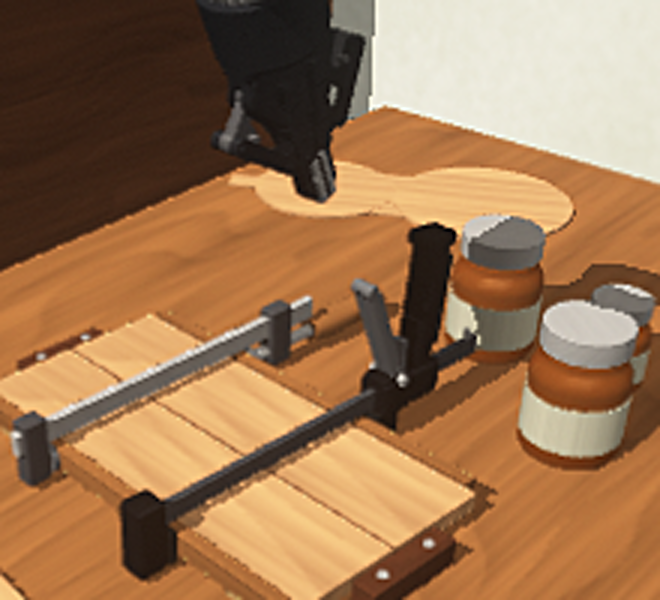

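The closed gripper hangs clear above the bar, with its tips at crop (322,195) and the trigger top at crop (365,290). The knuckles bulge behind the tips, so I'll measure the finger-back profile.

```bash
python3 -c "
from h import *
W=np.load('s1.npz')['W'].reshape(-1,3)
s,p,R=cur()
L=R.inv().apply(W[~np.isnan(W[:,0])]-p)*1000
L=L[(abs(L)<[45,70,130]).all(1)]
for z in range(-80,25,8):
    q=L[(L[:,2]>=z)&(L[:,2]<z+8)]
    if len(q): print(z,len(q),'y',np.percentile(q[:,1],[0,5,95,100]).round(),'x',q[:,0].min().round(),q[:,0].max().round())
goal(0,-30,160,.55)
W=W[~np.isnan(W[:,0])];C=np.c_[(W[:,:2]-O)@X,(W[:,:2]-O)@Y,W[:,2]]*1000
for z in range(100,165,10):
    q=C[(abs(C[:,0])<25)&(C[:,1]<-60)&(C[:,1]>-140)&(abs(C[:,2]-z)<5)]
    if len(q):print(z,len(q),'trig x',q[:,0].min().round(),q[:,0].max().round(),'y',q[:,1].min().round(),q[:,1].max().round(), 'expected front y',-135+np.tan(.4)*(z-60)+5/np.cos(.4))
"
```

```text
-80 169 y [-62. -60.  53.  63.] x -19.0 11.0
-72 130 y [-55. -49.  49.  56.] x -20.0 3.0
-64 128 y [-49. -44.  43.  48.] x -19.0 16.0
-56 101 y [-42. -37.  38.  43.] x -17.0 15.0
-48 126 y [-36. -31.  30.  38.] x -15.0 13.0
-40 56 y [-30. -25.  28.  32.] x -15.0 -6.0
-32 31 y [-15. -14.   5.   6.] x -13.0 -2.0
-24 48 y [-15. -14.  12.  14.] x -13.0 6.0
-16 49 y [-15. -15.  10.  12.] x -12.0 5.0
-8 41 y [-15. -14.  11.  13.] x -13.0 4.0
0 19 y [-8. -8.  6. 11.] x -12.0 -5.0
8 1 y [-7. -7. -7. -7.] x -3.0 -3.0
t=1.75 at [ -2.6 -30.4 256.2] F clamp [-0.69 -0.19 -2.08] w -0.00
 shift cm [ 0.31 -3.78  8.85] rot [-0.15   0.001  0.008]
100 27 trig x -11.0 8.0 y -128.0 -107.0 expected front y -112.65974910855734
110 27 trig x -11.0 9.0 y -122.0 -104.0 expected front y -108.43181692117572
120 30 trig x -11.0 8.0 y -119.0 -98.0 expected front y -104.20388473379411
130 29 trig x -11.0 11.0 y -114.0 -94.0 expected front y -99.97595254641249
140 32 trig x -12.0 7.0 y -112.0 -90.0 expected front y -95.74802035903086
150 27 trig x -11.0 9.0 y -97.0 -86.0 expected front y -91.52008817164925
160 25 trig x -10.0 10.0 y -94.0 -85.0 expected front y -87.29215598426764
```

The finger back is flat at ±15 mm for about 45 mm, so a 0.45 tilt with the tip near 78 mm up the lever works.

```bash
python3 -c "
from h import *
goal(0,-50,125,.45)"
```

```text
t=1.75 at [ -2.6 -30.4 256.2] F clamp [-0.69 -0.19 -2.08] w -0.00
 shift cm [ 0.32 -3.3  12.85] rot [-0.05   0.002  0.008]
```

Request:
send_rows(
  steps=[
    {"translation": [0.1,-0.7,2],"delta_rot": [-0.02,0,0],"jaw": 0},
    {"translation": [0.2,-1.3,4.5],"delta_rot": [-0.05,0,0],"jaw": 0},
    {"translation": [0.2,-2,7],"delta_rot": [-0.05,0,0],"jaw": 0},
    {"translation": [0.2,-2.5,9.5],"delta_rot": [-0.05,0,0],"jaw": 0},
    {"translation": [0.2,-3,11.5],"delta_rot": [-0.05,0,0],"jaw": 0},
    {"translation": [0.2,-3.3,12.8],"delta_rot": [-0.05,0,0],"jaw": 0},
    {"translation": [0.2,-3.3,12.8],"delta_rot": [-0.05,0,0],"jaw": 0},
    {"translation": [0.2,-3.3,12.8],"delta_rot": [-0.05,0,0],"jaw": 0},
  ],
)

```text
time: 2.55
tool_pos: [0.4904, -0.056, 0.13]
tool_rot: [0.223, 0.974, -0.041, -0.009]
contact_force: [0.5, 1.0, -0.2]
gripper_width: 0.003
grasp_force: 0.0
```

```bash
python3 -c "
from h import *
goal(0,-72,134,.45)
f=grab_frame('side');im=f['pixels']
cv2.imwrite('pics/s2.png',cv2.resize(im[90:250,260:440],None,fx=3.5,fy=3.5,interpolation=cv2.INTER_CUBIC))
"
```

```text
t=2.55 at [  0.9 -51.6 130. ] F clamp [ 0.44  1.02 -0.16] w 0.00
 shift cm [-0.09  2.01  0.53] rot [ 0.    -0.002  0.003]
```

View pics/s2.png

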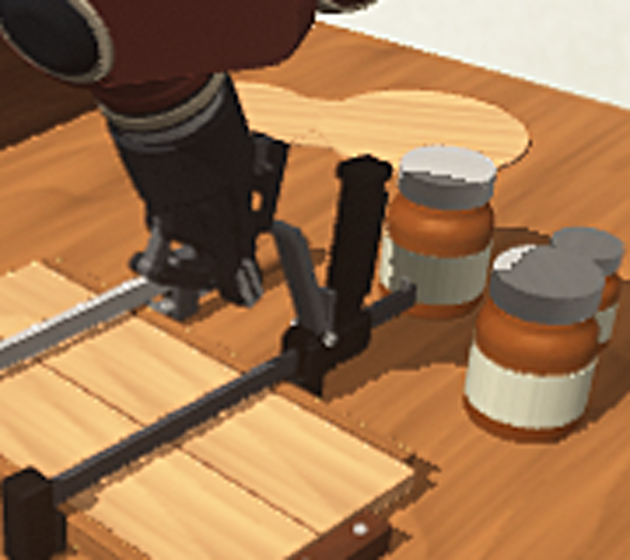

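The closed fingers stand in front of the trigger with a gap between them: tip at crop (250,295), trigger top at crop (285,230). I'll approach along the tool's y axis.

Request:
send_rows(
  steps=[
    {"translation": [-0.1,0.4,0],"delta_rot": [0,0,0],"jaw": 0},
    {"translation": [-0.1,0.8,0],"delta_rot": [0,0,0],"jaw": 0},
    {"translation": [-0.1,1.2,0],"delta_rot": [0,0,0],"jaw": 0},
    {"translation": [-0.1,1.6,0],"delta_rot": [0,0,0],"jaw": 0},
    {"translation": [-0.1,2.0,0],"delta_rot": [0,0,0],"jaw": 0},
    {"translation": [-0.1,2.3,0],"delta_rot": [0,0,0],"jaw": 0},
    {"translation": [-0.1,2.5,0],"delta_rot": [0,0,0],"jaw": 0},
    {"translation": [-0.1,2.5,0],"delta_rot": [0,0,0],"jaw": 0},
  ],
)

```text
time: 3.4
tool_pos: [0.4874, -0.0779, 0.1405]
tool_rot: [0.223, 0.974, -0.041, -0.009]
contact_force: [-0.2, -0.3, 0.1]
gripper_width: -0.004
grasp_force: 0.0
```

Request:
send_rows(
  steps=[
    {"translation": [0,0.2,0],"delta_rot": [0,0,0],"jaw": 0},
    {"translation": [0,0.4,0.1],"delta_rot": [0,0,0],"jaw": 0},
    {"translation": [0,0.6,0.1],"delta_rot": [0,0,0],"jaw": 0},
    {"translation": [0,0.8,0.15],"delta_rot": [0,0,0],"jaw": 0},
    {"translation": [0,1.0,0.2],"delta_rot": [0,0,0],"jaw": 0},
    {"translation": [0,1.2,0.2],"delta_rot": [0,0,0],"jaw": 0},
    {"translation": [0,1.4,0.2],"delta_rot": [0,0,0],"jaw": 0},
    {"translation": [0,1.4,0.2],"delta_rot": [0,0,0],"jaw": 0},
  ],
)

```text
time: 4.2
tool_pos: [0.4863, -0.0912, 0.1447]
tool_rot: [0.223, 0.974, -0.041, -0.009]
contact_force: [1.7, 0.9, -1.6]
gripper_width: 0.003
grasp_force: 0.9
```

```bash
python3 -c "
from h import *
goal(0,-100,140,.45)"
```

```text
t=4.20 at [-1.000e-01 -8.710e+01  1.447e+02] F clamp [ 1.6   1.08 -1.64] w 0.00
 shift cm [0.01 0.96 0.98] rot [-0.    -0.002  0.004]
```

Request:
send_rows(
  steps=[
    {"translation": [0,0.15,0.05],"delta_rot": [0,0,0],"jaw": 0},
    {"translation": [0,0.3,0.05],"delta_rot": [0,0,0],"jaw": 0},
    {"translation": [0,0.4,0.1],"delta_rot": [0,0,0],"jaw": 0},
    {"translation": [0,0.5,0.1],"delta_rot": [0,0,0],"jaw": 0},
    {"translation": [0,0.6,0.1],"delta_rot": [0,0,0],"jaw": 0},
    {"translation": [0,0.7,0.15],"delta_rot": [0,0,0],"jaw": 0},
    {"translation": [0,0.8,0.15],"delta_rot": [0,0,0],"jaw": 0},
    {"translation": [0,0.8,0.15],"delta_rot": [0,0,0],"jaw": 0},
  ],
)

```text
time: 5.0
tool_pos: [0.4856, -0.099, 0.1469]
tool_rot: [0.223, 0.974, -0.041, -0.009]
contact_force: [0.4, 2.7, 0.7]
gripper_width: 0.0
grasp_force: 1.3
```

```bash
python3 -c "
from h import *
goal(0,-100,140,.45)
f=grab_frame('side');im=f['pixels']
cv2.imwrite('pics/s3.png',cv2.resize(im[110:210,300:410],None,fx=5,fy=5,interpolation=cv2.INTER_CUBIC))
goal(0,-100,140,.45)"
```

```text
t=5.00 at [-1.000e-01 -9.490e+01  1.469e+02] F clamp [0.21 2.74 0.65] w 0.00
 shift cm [0.01 0.16 0.85] rot [ 0.    -0.002  0.004]
t=5.05 at [-1.000e-01 -9.490e+01  1.469e+02] F clamp [ 1.18  2.44 -0.65] w 0.00
 shift cm [0.01 0.16 0.84] rot [ 0.    -0.002  0.004]
```

View pics/s3.png

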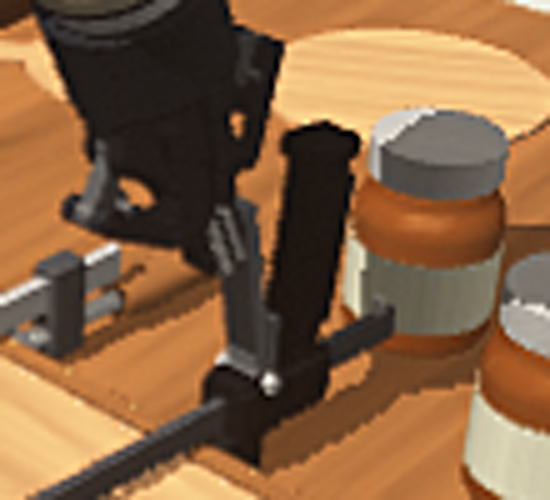

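The fingertip bears on the trigger's front face at crop (230,235), and the trigger has moved most of the way towards the grip. The force is still only the spring, so I creep on.

Request:
send_rows(
  steps=[
    {"translation": [0,0.05,0],"delta_rot": [0,0,0],"jaw": 0},
    {"translation": [0,0.1,0],"delta_rot": [0,0,0],"jaw": 0},
    {"translation": [0,0.15,0],"delta_rot": [0,0,0],"jaw": 0},
    {"translation": [0,0.2,0.05],"delta_rot": [0,0,0],"jaw": 0},
    {"translation": [0,0.25,0.05],"delta_rot": [0,0,0],"jaw": 0},
    {"translation": [0,0.3,0.1],"delta_rot": [0,0,0],"jaw": 0},
    {"translation": [0,0.3,0.1],"delta_rot": [0,0,0],"jaw": 0},
    {"translation": [0,0.3,0.1],"delta_rot": [0,0,0],"jaw": 0},
  ],
)

```text
time: 5.85
tool_pos: [0.4854, -0.1021, 0.1475]
tool_rot: [0.223, 0.974, -0.041, -0.009]
contact_force: [0.0, 3.2, 3.3]
gripper_width: 0.002
grasp_force: 1.5
```

Request:
send_rows(
  steps=[
    {"translation": [0,0.05,0],"delta_rot": [0,0,0],"jaw": 0},
    {"translation": [0,0.1,0],"delta_rot": [0,0,0],"jaw": 0},
    {"translation": [0,0.15,0.05],"delta_rot": [0,0,0],"jaw": 0},
    {"translation": [0,0.2,0.05],"delta_rot": [0,0,0],"jaw": 0},
    {"translation": [0,0.25,0.1],"delta_rot": [0,0,0],"jaw": 0},
    {"translation": [0,0.25,0.1],"delta_rot": [0,0,0],"jaw": 0},
    {"translation": [0,0.25,0.1],"delta_rot": [0,0,0],"jaw": 0},
    {"translation": [0,0.25,0.1],"delta_rot": [0,0,0],"jaw": 0},
  ],
)

```text
time: 6.65
tool_pos: [0.4852, -0.1047, 0.1475]
tool_rot: [0.223, 0.974, -0.041, -0.009]
contact_force: [0.6, 3.6, 2.5]
gripper_width: 0.002
grasp_force: 1.6
```

Request:
send_rows(
  steps=[
    {"translation": [0,0.05,0],"delta_rot": [0,0,0],"jaw": 0},
    {"translation": [0,0.1,0],"delta_rot": [0,0,0],"jaw": 0},
    {"translation": [0,0.15,0.05],"delta_rot": [0,0,0],"jaw": 0},
    {"translation": [0,0.2,0.05],"delta_rot": [0,0,0],"jaw": 0},
    {"translation": [0,0.2,0.05],"delta_rot": [0,0,0],"jaw": 0},
    {"translation": [0,0.2,0.05],"delta_rot": [0,0,0],"jaw": 0},
    {"translation": [0,0.2,0.05],"delta_rot": [0,0,0],"jaw": 0},
    {"translation": [0,0.2,0.05],"delta_rot": [0,0,0],"jaw": 0},
  ],
)

```text
time: 7.45
tool_pos: [0.485, -0.1067, 0.1478]
tool_rot: [0.223, 0.974, -0.041, -0.009]
contact_force: [1.2, 2.9, 1.3]
gripper_width: 0.002
grasp_force: 1.7
```

```bash
python3 -c "
from h import *
goal(0,-100,140,.45)
f=grab_frame('side');im=f['pixels']
cv2.imwrite('pics/s4.png',cv2.resize(im[110:210,300:410],None,fx=5,fy=5,interpolation=cv2.INTER_CUBIC))
W=pts(f).reshape(-1,3);W=W[~np.isnan(W[:,0])];C=np.c_[(W[:,:2]-O)@X,(W[:,:2]-O)@Y,W[:,2]]*1000
for z in range(80,160,10):
    q=C[(abs(C[:,0])<25)&(C[:,1]<-60)&(C[:,1]>-140)&(abs(C[:,2]-z)<5)]
    if len(q):print(z,len(q),q[:,1].min().round(),q[:,1].max().round(),np.median(q[:,1]).round())
"
```

```text
t=7.45 at [-1.000e-01 -1.026e+02  1.478e+02] F clamp [0.93 2.96 1.26] w 0.00
 shift cm [ 0.01 -0.58  0.59] rot [ 0.    -0.002  0.004]
80 31 -140.0 -122.0 -125.0
90 29 -139.0 -121.0 -123.0
100 34 -139.0 -120.0 -122.0
110 29 -136.0 -118.0 -121.0
120 30 -137.0 -116.0 -120.0
130 17 -134.0 -117.0 -120.0
140 41 -133.0 -89.0 -101.0
150 51 -133.0 -83.0 -96.0
```

Request:
send_rows(
  steps=[
    {"translation": [0,0.05,0],"delta_rot": [0,0,0],"jaw": 0},
    {"translation": [0,0.1,0],"delta_rot": [0,0,0],"jaw": 0},
    {"translation": [0,0.15,0.05],"delta_rot": [0,0,0],"jaw": 0},
    {"translation": [0,0.15,0.05],"delta_rot": [0,0,0],"jaw": 0},
    {"translation": [0,0.15,0.05],"delta_rot": [0,0,0],"jaw": 0},
    {"translation": [0,0.15,0.05],"delta_rot": [0,0,0],"jaw": 0},
    {"translation": [0,0.15,0.05],"delta_rot": [0,0,0],"jaw": 0},
    {"translation": [0,0.15,0.05],"delta_rot": [0,0,0],"jaw": 0},
  ],
)

```text
time: 8.3
tool_pos: [0.4849, -0.108, 0.1481]
tool_rot: [0.223, 0.974, -0.041, -0.009]
contact_force: [0.8, 5.3, 1.5]
gripper_width: -0.001
grasp_force: 2.5
```

Force is rising, so the stop has been reached. I press about 1 mm further.

Request:
send_rows(
  steps=[
    {"translation": [0,0.03,0],"delta_rot": [0,0,0],"jaw": 0},
    {"translation": [0,0.06,0],"delta_rot": [0,0,0],"jaw": 0},
    {"translation": [0,0.1,0.04],"delta_rot": [0,0,0],"jaw": 0},
    {"translation": [0,0.1,0.04],"delta_rot": [0,0,0],"jaw": 0},
    {"translation": [0,0.1,0.04],"delta_rot": [0,0,0],"jaw": 0},
    {"translation": [0,0.1,0.04],"delta_rot": [0,0,0],"jaw": 0},
    {"translation": [0,0.1,0.04],"delta_rot": [0,0,0],"jaw": 0},
    {"translation": [0,0.1,0.04],"delta_rot": [0,0,0],"jaw": 0},
  ],
)

```text
time: 9.1
tool_pos: [0.4849, -0.1084, 0.1482]
tool_rot: [0.222, 0.974, -0.041, -0.009]
contact_force: [1.7, 8.9, 2.3]
gripper_width: -0.004
grasp_force: 4.2
```

Request:
send_rows(
  steps=[
    {"translation": [0,0.05,0],"delta_rot": [0,0,0],"jaw": 0},
    {"translation": [0,0.1,0.05],"delta_rot": [0,0,0],"jaw": 0},
    {"translation": [0,0.15,0.05],"delta_rot": [0,0,0],"jaw": 0},
    {"translation": [0,0.2,0.08],"delta_rot": [0,0,0],"jaw": 0},
    {"translation": [0,0.2,0.08],"delta_rot": [0,0,0],"jaw": 0},
    {"translation": [0,0.2,0.08],"delta_rot": [0,0,0],"jaw": 0},
    {"translation": [0,0.2,0.08],"delta_rot": [0,0,0],"jaw": 0},
    {"translation": [0,0.2,0.08],"delta_rot": [0,0,0],"jaw": 0},
  ],
)

```text
time: 9.9
tool_pos: [0.4849, -0.109, 0.1483]
tool_rot: [0.22, 0.975, -0.041, -0.009]
contact_force: [1.2, 16.3, 5.2]
gripper_width: 0.002
grasp_force: 7.7
```

About 17 N, firm. Hold it.

Request:
send_rows(
  steps=[
    {"translation": [0,0,0],"delta_rot": [0,0,0],"jaw": 0},
    {"translation": [0,0,0],"delta_rot": [0,0,0],"jaw": 0},
    {"translation": [0,0,0],"delta_rot": [0,0,0],"jaw": 0},
    {"translation": [0,0,0],"delta_rot": [0,0,0],"jaw": 0},
    {"translation": [0,0,0],"delta_rot": [0,0,0],"jaw": 0},
    {"translation": [0,0,0],"delta_rot": [0,0,0],"jaw": 0},
    {"translation": [0,0,0],"delta_rot": [0,0,0],"jaw": 0},
    {"translation": [0,0,0],"delta_rot": [0,0,0],"jaw": 0},
  ],
)

```text
time: 10.7
tool_pos: [0.4849, -0.109, 0.1483]
tool_rot: [0.22, 0.975, -0.041, -0.009]
contact_force: [0.8, 15.8, 4.7]
gripper_width: -0.001
grasp_force: 7.7
```

```bash
python3 -c "
from h import *
goal(0,-75,140,.45)
"
```

```text
t=10.70 at [   0.  -104.9  148.3] F clamp [-0.57 15.85  4.65] w -0.00
 shift cm [ 0.01 -3.05 -0.54] rot [-0.006 -0.002  0.003]
```

Request:
send_rows(
  steps=[
    {"translation": [0,-0.2,-0.05],"delta_rot": [0,0,0],"jaw": 0},
    {"translation": [0,-0.4,-0.1],"delta_rot": [0,0,0],"jaw": 0},
    {"translation": [0,-0.6,-0.15],"delta_rot": [0,0,0],"jaw": 0},
    {"translation": [0,-0.8,-0.2],"delta_rot": [0,0,0],"jaw": 0},
    {"translation": [0,-1.0,-0.25],"delta_rot": [0,0,0],"jaw": 0},
    {"translation": [0,-1.2,-0.3],"delta_rot": [0,0,0],"jaw": 0},
    {"translation": [0,-1.4,-0.35],"delta_rot": [0,0,0],"jaw": 0},
    {"translation": [0,-1.6,-0.35],"delta_rot": [0,0,0],"jaw": 0},
  ],
)

```text
time: 11.5
tool_pos: [0.4857, -0.0956, 0.1443]
tool_rot: [0.223, 0.974, -0.041, -0.009]
contact_force: [0.2, 4.1, 1.8]
gripper_width: 0.003
grasp_force: 1.2
```

Request:
send_rows(
  steps=[
    {"translation": [0,-0.2,-0.05],"delta_rot": [0,0,0],"jaw": 0},
    {"translation": [0,-0.4,-0.1],"delta_rot": [0,0,0],"jaw": 0},
    {"translation": [0,-0.6,-0.15],"delta_rot": [0,0,0],"jaw": 0},
    {"translation": [0,-0.8,-0.15],"delta_rot": [0,0,0],"jaw": 0},
    {"translation": [0,-1.0,-0.15],"delta_rot": [0,0,0],"jaw": 0},
    {"translation": [0,-1.2,-0.15],"delta_rot": [0,0,0],"jaw": 0},
    {"translation": [0,-1.4,-0.15],"delta_rot": [0,0,0],"jaw": 0},
    {"translation": [0,-1.6,-0.15],"delta_rot": [0,0,0],"jaw": 0},
  ],
)

```text
time: 12.3
tool_pos: [0.4873, -0.0807, 0.1391]
tool_rot: [0.223, 0.974, -0.041, -0.009]
contact_force: [-0.5, -0.3, -0.7]
gripper_width: 0.003
grasp_force: 0.0
```

Request:
send_rows(
  steps=[
    {"translation": [0,-0.3,0],"delta_rot": [0,0,0],"jaw": 0},
    {"translation": [0,-0.6,0],"delta_rot": [0,0,0],"jaw": 0},
    {"translation": [0,-0.9,0],"delta_rot": [0,0,0],"jaw": 0},
    {"translation": [0,-1.2,0],"delta_rot": [0,0,0],"jaw": 0},
    {"translation": [0,-1.5,0],"delta_rot": [0,0,0],"jaw": 0},
    {"translation": [0,-1.8,0],"delta_rot": [0,0,0],"jaw": 0},
    {"translation": [0,-2.1,0],"delta_rot": [0,0,0],"jaw": 0},
    {"translation": [0,-2.1,0],"delta_rot": [0,0,0],"jaw": 0},
  ],
)

```text
time: 13.1
tool_pos: [0.4886, -0.0614, 0.1295]
tool_rot: [0.223, 0.974, -0.04, -0.009]
contact_force: [-0.0, 0.1, 0.0]
gripper_width: 0.001
grasp_force: 0.0
```

```bash
python3 -c "
from h import *
goal(0,-35,250,.45)
"
```

```text
t=13.10 at [ -0.4 -57.2 129.5] F clamp [-0.03  0.13  0.03] w 0.00
 shift cm [  0.05   3.25 -11.82] rot [-0.    -0.002  0.004]
```

Eased out and clear of the trigger. Lift away.

Request:
send_rows(
  steps=[
    {"translation": [0,0.1,-1.5],"delta_rot": [0,0,0],"jaw": 0},
    {"translation": [0,0.3,-3],"delta_rot": [0,0,0],"jaw": 0},
    {"translation": [0,0.7,-5],"delta_rot": [0,0,0],"jaw": 0},
    {"translation": [0,1.3,-7],"delta_rot": [0,0,0],"jaw": 0},
    {"translation": [0,2,-9],"delta_rot": [0,0,0],"jaw": 0},
    {"translation": [0,2.5,-11],"delta_rot": [0,0,0],"jaw": 0},
    {"translation": [0,2.5,-12],"delta_rot": [0,0,0],"jaw": 0},
    {"translation": [0,2.5,-12],"delta_rot": [0,0,0],"jaw": 0},
  ],
)

```text
time: 13.9
tool_pos: [0.4924, -0.0316, 0.2516]
tool_rot: [0.223, 0.974, -0.041, -0.007]
contact_force: [-0.8, -0.6, 0.4]
gripper_width: -0.0
grasp_force: 0.0
```

```bash
python3 -c "
from h import *
goal(0,-35,250,.45)
f=grab_frame('side');im=f['pixels']
cv2.imwrite('pics/s5.png',cv2.resize(im[60:260,220:440],None,fx=3,fy=3,interpolation=cv2.INTER_CUBIC))
"
```

```text
t=13.90 at [  0.7 -27.1 251.6] F clamp [-0.8  -0.63  0.41] w -0.00
 shift cm [-0.08  0.64  0.48] rot [-0.001 -0.007  0.002]
```

View pics/s5.png

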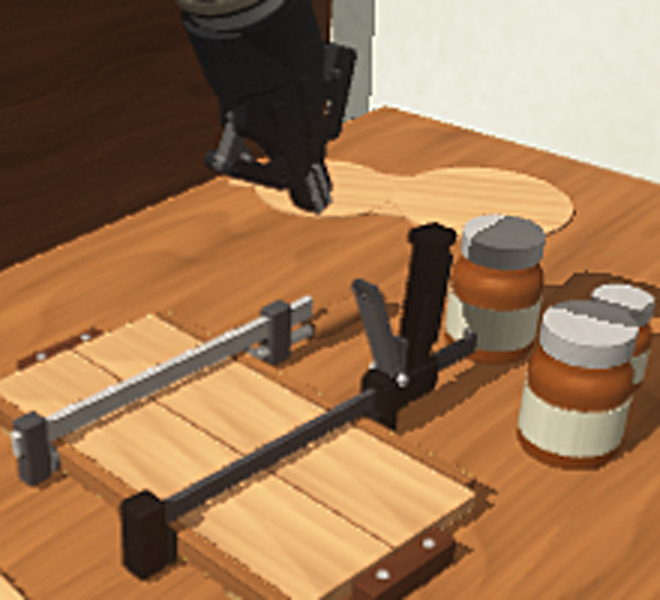

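The trigger is back at rest at crop (365,290), the same place as before, and the scene is undisturbed.

```bash
python3 -c "
from plant import *
print(job_done())"
```

```text
the job is handed in; nothing more can be done
None
```

I pressed the trigger onto its stop and held it at about 16 N for roughly a second, then eased it back to rest; the fingers are clear, nothing else in the final side view had moved, and the job is handed in (the hand-in call returned no verdict).

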